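# Make up the ashing kit and the titration kit for the practical class

### The job

Make up the two kits for the practical class from the stock on the bench: the tall crucible and the stoppered weighing bottle go into the short tray with two compartments, and the conical flask, the small beaker and the amber dropping bottle go into the long tray with three. Stand each piece upright on the tray floor in a compartment of its own, setting it down gently rather than dropping it. Knock nothing over, and leave the wide crucible and the large beaker standing where they are.

Things in the scene. Friction and masses are not known exactly. Their poses are not given: they have to be found in the camera images.
- tray2: The short tray, for the ashing kit: fixed to the bench, shallow divided tray of grey plastic, two equal compartments in a row along its y axis. Outside 104 mm (x) by 179 mm (y), rim 22 mm high; floor 4 mm thick; each compartment is 96 mm (x) by 84 mm (y) inside, centred at x = 0 and y = -43.5 and +43.5 mm; dividers 3 mm thick, their top 16 mm above the bench. A thin carrying lip stands out 11 mm at each end. Origin: centre of its underside, z up.
- tray3: The long tray, for the titration kit: fixed to the bench, shallow divided tray of grey plastic, three equal compartments in a row along its y axis. Outside 104 mm (x) by 266 mm (y), rim 22 mm high; floor 4 mm thick; each compartment is 96 mm (x) by 84 mm (y) inside, centred at x = 0 and y = -87, 0 and +87 mm; dividers 3 mm thick, their top 16 mm above the bench. A thin carrying lip stands out 11 mm at each end. Origin: centre of its underside, z up.
- crucible: Tall-form white porcelain crucible, open on top, 56 mm high, outside diameter 46 mm at the rim, nearly straight (45 mm) down to 30 mm height, then tapering to a 32 mm foot; wall 3 mm, 60 g. Origin: centre of its underside, z up; round, so its yaw does not matter. 
- weigher: Weighing bottle: clear glass cylinder 35 mm in diameter, with some pale sample in the bottom, closed by a ground stopper (the same 35 mm, 50 to 55 mm above its foot) with a small knob; 74 mm high in all, 45 g. One rigid piece. Origin: centre of its underside, z up; round, so its yaw does not matter. 
- flask: Conical (Erlenmeyer) flask of clear glass, empty and open: base 64 mm in diameter, 104 mm high, straight neck 24 mm in diameter from 76 mm to the top with a small bead at the mouth; the cone below widens from 25 mm diameter at 70 mm height to 64 mm at 12 mm height; 75 g. Origin: centre of its underside, z up; round, so its yaw does not matter. 
- beaker: Small beaker of clear glass, 50 mm in diameter, 70 mm high, straight sides, wall 2 mm, small spout; empty, 50 g. Origin: centre of its underside, z up; round, so its yaw does not matter. 
- dropper: Dropping bottle of amber glass with paper label: body 40 mm in diameter up to 56 mm, sloping shoulder to 66 mm, black cap 23 mm in diameter from 66 to 82 mm, rubber teat 12 mm in diameter up to 102 mm; 95 g, one rigid piece. Origin: centre of its underside, z up; round, so its yaw does not matter. 
- wide_crucible: Wide, low white porcelain crucible, 62 mm in diameter at the rim, 38 mm high, 36 mm foot. It belongs to neither kit and stays where it is. Origin: centre of its underside, z up; round, so its yaw does not matter. 
- big_beaker: Large beaker of clear glass, 68 mm in diameter, 95 mm high. It belongs to neither kit and stays where it is. Origin: centre of its underside, z up; round, so its yaw does not matter. 
Not all that is in view belongs to the job. Leave any red look-alike of the beaker alone.

How it is judged (in metres and radians):
At the end, for the whole second after the job is handed in: One kit piece to a compartment of its tray, in any order, foot on the tray floor (origin 1-8 mm high), upright within 0.1 rad, centre within 30 mm (along) and 40 mm (across) of the compartment's, at rest; wide crucible and large beaker upright and within 25 mm of their start ((((y of crucible in the frame of tray2 between -0.0735 and -0.0135 m and x of crucible in the frame of tray2 between -0.04 and 0.04 m) and (y of weigher in the frame of tray2 between 0.0135 and 0.0735 m and x of weigher in the frame of tray2 between -0.04 and 0.04 m)) or ((y of crucible in the frame of tray2 between 0.0135 and 0.0735 m and x of crucible in the frame of tray2 between -0.04 and 0.04 m) and (y of weigher in the frame of tray2 between -0.0735 and -0.0135 m and x of weigher in the frame of tray2 between -0.04 and 0.04 m))) and z of crucible in the frame of tray2 between 0.001 and 0.008 m and angle between each of crucible, weigher, flask, beaker, dropper, wide_crucible, big_beaker's own z axis and vertical below 0.1 rad and linear speed of each of crucible, weigher, flask, beaker, dropper below 0.02 m/s and angular speed of each of crucible, weigher, flask, beaker, dropper below 0.2 rad/s and z of weigher in the frame of tray2 between 0.001 and 0.008 m and (((y of flask in the frame of tray3 between -0.117 and -0.057 m and x of flask in the frame of tray3 between -0.04 and 0.04 m) and (y of beaker in the frame of tray3 between -0.03 and 0.03 m and x of beaker in the frame of tray3 between -0.04 and 0.04 m) and (y of dropper in the frame of tray3 between 0.057 and 0.117 m and x of dropper in the frame of tray3 between -0.04 and 0.04 m)) or ((y of flask in the frame of tray3 between -0.117 and -0.057 m and x of flask in the frame of tray3 between -0.04 and 0.04 m) and (y of beaker in the frame of tray3 between 0.057 and 0.117 m and x of beaker in the frame of tray3 between -0.04 and 0.04 m) and (y of dropper in the frame of tray3 between -0.03 and 0.03 m and x of dropper in the frame of tray3 between -0.04 and 0.04 m)) or ((y of flask in the frame of tray3 between -0.03 and 0.03 m and x of flask in the frame of tray3 between -0.04 and 0.04 m) and (y of beaker in the frame of tray3 between -0.117 and -0.057 m and x of beaker in the frame of tray3 between -0.04 and 0.04 m) and (y of dropper in the frame of tray3 between 0.057 and 0.117 m and x of dropper in the frame of tray3 between -0.04 and 0.04 m)) or ((y of flask in the frame of tray3 between -0.03 and 0.03 m and x of flask in the frame of tray3 between -0.04 and 0.04 m) and (y of beaker in the frame of tray3 between 0.057 and 0.117 m and x of beaker in the frame of tray3 between -0.04 and 0.04 m) and (y of dropper in the frame of tray3 between -0.117 and -0.057 m and x of dropper in the frame of tray3 between -0.04 and 0.04 m)) or ((y of flask in the frame of tray3 between 0.057 and 0.117 m and x of flask in the frame of tray3 between -0.04 and 0.04 m) and (y of beaker in the frame of tray3 between -0.117 and -0.057 m and x of beaker in the frame of tray3 between -0.04 and 0.04 m) and (y of dropper in the frame of tray3 between -0.03 and 0.03 m and x of dropper in the frame of tray3 between -0.04 and 0.04 m)) or ((y of flask in the frame of tray3 between 0.057 and 0.117 m and x of flask in the frame of tray3 between -0.04 and 0.04 m) and (y of beaker in the frame of tray3 between -0.03 and 0.03 m and x of beaker in the frame of tray3 between -0.04 and 0.04 m) and (y of dropper in the frame of tray3 between -0.117 and -0.057 m and x of dropper in the frame of tray3 between -0.04 and 0.04 m))) and z of flask in the frame of tray3 between 0.001 and 0.008 m and z of beaker in the frame of tray3 between 0.001 and 0.008 m and z of dropper in the frame of tray3 between 0.001 and 0.008 m and distance of each of wide_crucible, big_beaker from where it was at the start of the episode below 0.025 m); the robot touches nothing.
It fails at once if a piece is dropped into its tray (reaches the tray floor faster than 0.6 m/s, a fall of about 2 cm) ((x of crucible in the frame of tray2 between -0.052 and 0.052 m and y of crucible in the frame of tray2 between -0.09 and 0.09 m and z of crucible in the frame of tray2 below 0.018 m and linear speed of crucible above 0.6 m/s) or (x of weigher in the frame of tray2 between -0.052 and 0.052 m and y of weigher in the frame of tray2 between -0.09 and 0.09 m and z of weigher in the frame of tray2 below 0.018 m and linear speed of weigher above 0.6 m/s) or (x of flask in the frame of tray3 between -0.052 and 0.052 m and y of flask in the frame of tray3 between -0.133 and 0.133 m and z of flask in the frame of tray3 below 0.018 m and linear speed of flask above 0.6 m/s) or (x of beaker in the frame of tray3 between -0.052 and 0.052 m and y of beaker in the frame of tray3 between -0.133 and 0.133 m and z of beaker in the frame of tray3 below 0.018 m and linear speed of beaker above 0.6 m/s) or (x of dropper in the frame of tray3 between -0.052 and 0.052 m and y of dropper in the frame of tray3 between -0.133 and 0.133 m and z of dropper in the frame of tray3 below 0.018 m and linear speed of dropper above 0.6 m/s)).
It fails at once if a piece of the stock is knocked over (angle between any of crucible, weigher, flask, beaker, dropper, wide_crucible, big_beaker's own z axis and vertical above 0.8 rad).
It fails at once if the wide crucible or the large beaker is moved more than 25 mm (distance of any of wide_crucible, big_beaker from where it was at the start of the episode above 0.025 m).
It also fails if it takes over 115 s, if anything falls off the work surface, if the arm or the gripper's body presses on something with over 40 N, if the wrist force passes 120 N, or if a joint passes its speed limit or range.

### The arm

A 7-joint arm with a two-finger parallel gripper is mounted at the origin on the work surface. World frame = base frame: x ahead of the robot, y to its left, z up, the work surface at z = 0. Lengths are in m, angles in degrees, forces in N, time in s.
With the tool pointing down it reaches from about 0.35 to 0.775 m from the base axis. Payload 3.1 kg.
Tool frame: the origin (TCP) lies on the centre line of the jaws, within the pads' length; the fingertips stand 17 mm ahead of it and the grasp point (between the pads) lies 2 mm behind it (robot.tip_reach is the distance from the TCP to the fingertips, in m); z points along the fingers, y is the line along which they close (so a half turn about z gives the same grasp; the last joint's range is limited). The gripper opens to 85 mm and grips with 20 to 120 N. Pads are 22 mm wide; open, the fingers measure 114 mm over their backs; the gripper's body (76 mm by 85 mm) begins 54 mm behind the grasp point. The pads swing forward as they close: fully open they stand 13 mm farther back than shut.
Start: joints at [66.652, 17.813, 0.802, 86.603, -0.252, 75.585, -1.558], TCP at [0.197, -0.514, 0.248] pointing down, gripper open.
Joint ranges: [-154.91, 154.91], [-16.99, 109.72], [-72.82, 74.43], [7.12, 147.25], [-82.49, 262.49], [11.32, 116.49], [-174.64, 174.64]. Speed limits (degrees/s): [159.86, 159.86, 180, 180, 180, 180, 180].

### API

Orientations are given as [roll, pitch, yaw] about the fixed x, y, z axes, in that order (R = Rz(yaw) Ry(pitch) Rx(roll)).
In Python, from station import robot, fingers, vision, workorder, recognise gives the robot as it stands. Calls block until the motion is done:
- robot.move_to(position, orientation): joint-space move of the TCP to a pose.
- robot.line_to(position, orientation=None, velocity=0.15, f_stop=None): straight line of the TCP; orientation=None keeps the orientation; velocity is the mean speed in m/s. With f_stop (N) it stops when the force on the tool has changed by that much, and returns True; else False.
- robot.move_j(angles): joint-space move.
- fingers.gripper_to(opening, force=None): opening from 0.0 (shut) to 1.0 (fully open); force is the grip in N (None keeps the last); returns when the fingers have stopped.
- robot.pause(seconds).
- robot.inverse_kinematics(position, orientation): joint angles nearest the present ones, or None.
- vision.grab_frame(name): name is "scene" or "top" or "wrist"; returns the picture (384x512x3 uint8, red, green, blue); there is no depth.
- vision.calibration(name): a dict with "mtx" (3x3 intrinsics, pixels), "extrinsics" (4x4, takes a point from world to camera coordinates); the wrist camera has in their place "T_tool_cam" (4x4, takes a point from camera to tool coordinates, whose origin is the TCP and whose axes are the flange's). Camera axes: x right, y up, looking along -z (the intrinsics and any distortion apply to the point x, -y, -z); pixel columns grow to the right and rows downward; lengths in m; the calibration is good to about 2 mm. A picture is of the moment at which its call begins: read the wrist's pose just before it. calibration takes no time and is no camera call.
A pose or a line that the arm cannot do raises robot.PlanningError and nothing moves.
- workorder.close_job(): hands the job in; it is judged then, once.
Trained networks look in the newest picture that a camera, given by its name, has taken for a name from the list of things; names that differ only in an ending like _2 or _b are one class to them, and where a whole thing is asked for, a point or a joint stands for the part that bears it (a point fixed in the world has none). Each returns a list of dicts, best first, with "p" (0 to 1); they miss things now and then, are a little off and sometimes report something else, mostly with a low value. They report only what shows in the picture. A call takes as long as a camera call. They do not tell look-alikes from the thing itself.
- recognise(label, camera): "rect" ([centre column, centre row, width, height] in pixels, round what is visible of it).
Readings, each from a call of its own:
- robot.current_time_s(): time.
- robot.current_joint_positions(): joint angles.
- robot.current_dq(): joint speeds.
- robot.current_joint_torque(): joint torques, N m.
- robot.current_tool_pos(): TCP position.
- robot.current_eef_rot(): TCP orientation.
- robot.current_contact_force(): force on the tool from outside, world axes, zero at the start.
- robot.current_torque(): the same for the moment, N m.
- robot.current_finger_gap(): opening from 0.0 (shut) to 1.0 (fully open).
- robot.current_gripper_force(): force on a finger pad.
Only numpy, scipy, OpenCV 4.12 (cv2) and the standard library are available. Lean on these libraries where they do the work, as an engineer would, in place of code of your own. Each camera call takes 0.05 s, during which the arm holds its last target. There are 200 camera calls.

## Working session

There is one attempt and no reset: what is moved stays moved. The work goes in short steps, each a Python script; the robot and the scene stay as the last script left them, time stands still between calls to the robot, and variables do not carry over. Pictures are saved under pics/ and viewed, at most 14 in all, crops included, and the job is handed in when it is done.

```bash
mkdir -p pics; ls; cat > h.py <<'E'
from station import robot, fingers, vision, workorder, recognise
import numpy as np, cv2
def ray(cam,uv,T=None):
    c=vision.calibration(cam); K=np.array(c["mtx"])
    d=np.linalg.inv(K)@[uv[0],uv[1],1]; d=np.array([d[0],-d[1],-d[2]])
    if T is None: T=np.linalg.inv(np.array(c["extrinsics"]))
    d=T[:3,:3]@d; return T[:3,3],d/np.linalg.norm(d)
def at(cam,uv,z,T=None):
    o,d=ray(cam,uv,T); return o+d*(z-o[2])/d[2]
def tri(a,b):
    (o1,d1),(o2,d2)=a,b
    s=np.linalg.lstsq(np.c_[d1,-d2],o2-o1,rcond=None)[0]
    p,q=o1+s[0]*d1,o2+s[1]*d2; return (p+q)/2,np.linalg.norm(p-q)
def proj(cam,P,T=None):
    c=vision.calibration(cam); E=np.array(c["extrinsics"]) if T is None else np.linalg.inv(T)
    p=E[:3,:3]@P+E[:3,3]; q=np.array(c["mtx"])@[p[0],-p[1],-p[2]]; return q[:2]/q[2]
def save(cam,n):
    im=vision.grab_frame(cam); cv2.imwrite("pics/"+n,im[:,:,::-1]); return im
E
python3 - <<'E'
from h import *
for c in("scene","top"):
    save(c,c+".png"); k=vision.calibration(c); print(c,list(k),np.round(k["mtx"],0).tolist(),np.round(np.linalg.inv(k["extrinsics"]),2).tolist())
    for n in "tray2 tray3 crucible weigher flask beaker dropper wide_crucible big_beaker".split():
        print(n,[(np.round(r["rect"]).astype(int).tolist(),round(r["p"],2)) for r in recognise(n,c)])
print(robot.current_eef_rot())
E
cd pics; python3 -c "
import cv2
for c in('scene','top'): cv2.imwrite(c+'_b.png',cv2.resize(cv2.imread(c+'.png'),(800,600)))"
```

```text
pics
scene ['mtx', 'extrinsics'] [[389.0, 0.0, 252.0], [0.0, 389.0, 191.0], [0.0, 0.0, 1.0]] [[-0.21, -0.7, 0.68, 1.24], [0.98, -0.14, 0.16, 0.16], [-0.02, 0.7, 0.72, 0.73], [0.0, 0.0, 0.0, 1.0]]
tray2 [([348, 181, 115, 49], 0.92), ([180, 162, 70, 44], 0.73)]
tray3 [([348, 181, 115, 49], 0.92), ([180, 162, 70, 44], 0.73)]
crucible [([143, 192, 22, 21], 0.75)]
weigher [([267, 154, 10, 26], 0.63), ([142, 192, 21, 23], 0.49)]
flask [([252, 179, 25, 34], 0.64)]
beaker [([244, 133, 18, 33], 0.94), ([249, 213, 24, 35], 0.85), ([226, 282, 29, 40], 0.75)]
dropper [([310, 224, 18, 31], 0.95)]
wide_crucible [([366, 227, 29, 28], 0.93)]
big_beaker [([182, 204, 30, 46], 0.56)]
top ['mtx', 'extrinsics'] [[363.0, 0.0, 252.0], [0.0, 363.0, 191.0], [0.0, 0.0, 1.0]] [[0.01, 0.99, -0.14, 0.51], [-1.0, 0.01, 0.0, 0.01], [0.0, 0.14, 0.99, 0.78], [0.0, 0.0, 0.0, 1.0]]
tray2 [([363, 252, 98, 74], 0.75), ([147, 261, 142, 66], 0.7)]
tray3 [([363, 252, 98, 74], 0.75), ([147, 261, 142, 66], 0.7)]
crucible [([391, 184, 26, 22], 0.77), ([147, 260, 145, 68], 0.62)]
weigher [([251, 282, 16, 21], 0.75)]
flask [([262, 218, 31, 28], 0.93)]
beaker [([253, 168, 24, 37], 0.9), ([258, 83, 21, 32], 0.87), ([294, 323, 29, 32], 0.65)]
dropper [([188, 166, 26, 25], 0.69), ([122, 179, 30, 33], 0.39)]
wide_crucible [([124, 179, 32, 30], 0.94), ([262, 217, 30, 29], 0.7), ([332, 162, 41, 41], 0.69)]
big_beaker [([331, 162, 44, 42], 0.79), ([188, 165, 25, 23], 0.27)]
[1.79998596e+02 2.85148515e-04 2.09610299e+01]
```

View pics/scene_b.png

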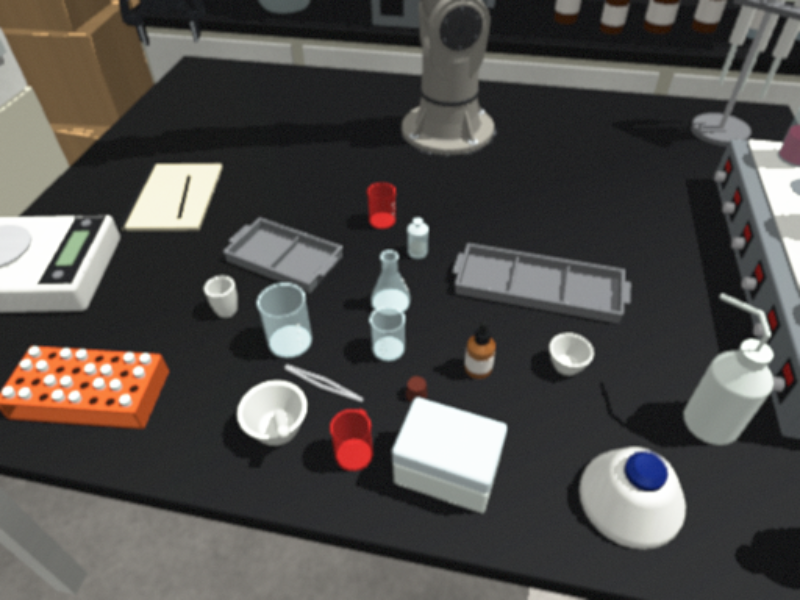

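View pics/top_b.png

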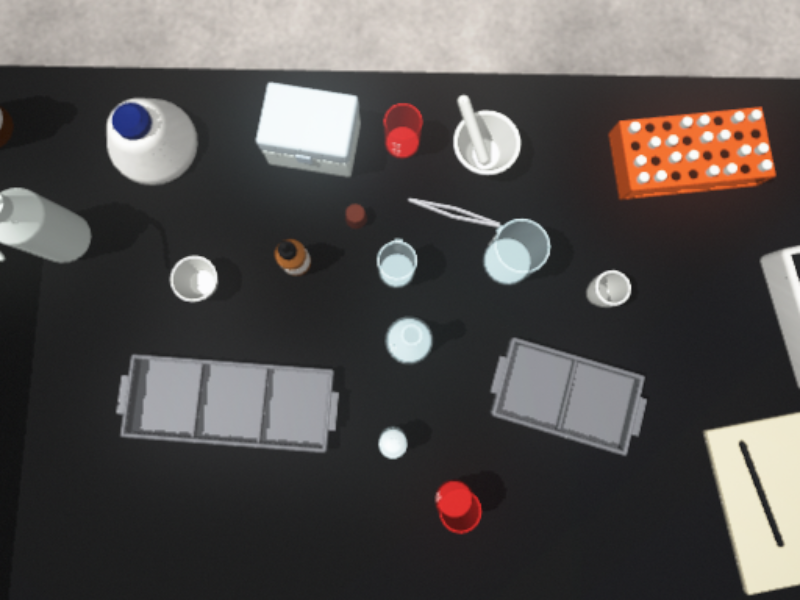

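The views agree. By class, in 512-px coordinates, the top view shows the crucible at (391,184), weigher (251,282), flask (262,218), beaker (253,168; the two red ones are decoys), dropper (188,166), wide crucible (124,179) and big beaker (332,162). Tray2 is on the right and tray3 on the left. Next I fit model outlines to the boxes in both views and overlay them to check.

```bash
cat > m.py <<'E'
from h import *
from scipy.optimize import least_squares
prof=dict(crucible=[(16,0),(22.5,30),(23,56)],weigher=[(17.5,0),(17.5,55),(6,74)],flask=[(32,0),(32,12),(12.5,70),(12,104)],
 beaker=[(25,0),(25,70)],dropper=[(20,0),(20,56),(11.5,66),(11.5,82),(6,102)],wide_crucible=[(18,0),(31,38)],big_beaker=[(34,0),(34,95)])
box=dict(crucible=((142,192,21.5,22),(391,184,26,22)),weigher=((267,154,11,26),(251,282,16,21)),flask=((251,180,25,38),(262,218,31,28)),
 beaker=((249,213,24,35),(253,168,24,32)),dropper=((310,224,18,31),(188,166,26,25)),wide_crucible=((366,227,29,28),(124,179,32,30)),big_beaker=((182,204,32,46),(331,162,43,42)))
t=np.linspace(0,2*np.pi,40)
def pts(n,p): return np.vstack([np.c_[r*np.cos(t),r*np.sin(t),0*t+z]/1000 for r,z in prof[n]])+p
def pj(c,P): return np.array([proj(c,q) for q in P])
def bb(uv): a,b=uv.min(0),uv.max(0); return np.r_[(a+b)/2,b-a]
im={c:cv2.resize(cv2.imread(f"pics/{c}.png"),None,fx=1.5625,fy=1.5625) for c in("scene","top")}
def dr(c,uv,col=(0,255,0)): cv2.polylines(im[c],[np.int32(uv*25+8)],True,col,1,cv2.LINE_AA,4)
for n,b in box.items():
    p0=at("top",b[1][:2],.03)
    for free in(1,0):
        f=lambda x:np.concatenate([(bb(pj(c,pts(n,np.r_[x[:2],x[2] if free else 0])))-b[i])[:2] for i,c in enumerate(("scene","top"))])
        r=least_squares(f,np.r_[p0[:2],0]); print(n,free,np.round(r.x*1000,1),np.round(r.fun,1))
    P=pts(n,np.r_[r.x[:2],0])
    for c in im:
        uv=pj(c,P); 
        for k in range(0,len(uv),40): dr(c,uv[k:k+40])
# trays: rim corners clicked in top (800-scale), order as world rect
C=dict(tray2=([(513,339),(644,377),(627,454),(492,414)],.179),tray3=([(132,356),(333,370),(326,451),(121,437)],.266))
for n,(c4,L) in C.items():
    W=np.array([at("top",np.array(u)/1.5625,.022) for u in c4])
    ctr=W.mean(0); v=(W[0]+W[3]-W[1]-W[2]); yaw=np.arctan2(v[1],v[0])-np.pi/2
    print(n,np.round(ctr*1000,1),np.degrees(yaw),"len",np.linalg.norm(v)/2,"wid",np.linalg.norm(W[0]+W[1]-W[2]-W[3])/2)
    R=np.array([[np.cos(yaw),-np.sin(yaw)],[np.sin(yaw),np.cos(yaw)]])
    for (a,b,z) in((.052,L/2,.022),(.048,L/2-.004,.004)):
        q=np.array([[a,b],[-a,b],[-a,-b],[a,-b]])@R.T+ctr[:2]
        for c in im: dr(c,pj(c,np.c_[q,[z]*4]),(0,0,255))
cv2.imwrite("pics/ov_top.png",im["top"]); cv2.imwrite("pics/ov_sc.png",cv2.resize(im["scene"][150:420,150:680],(800,408)))
print(robot.tip_reach)
E
python3 m.py
```

```text
Traceback (most recent call last):
  File "m.py", line 17, in <module>
    r=least_squares(f,np.r_[p0[:2],0]); print(n,free,np.round(r.x*1000,1),np.round(r.fun,1))
  File "m.py", line 16, in <lambda>
    f=lambda x:np.concatenate([(bb(pj(c,pts(n,np.r_[x[:2],x[2] if free else 0])))-b[i])[:2] for i,c in enumerate(("scene","top"))])
                                   ~~^^^^^^^^^^^^^^^^^^^^^^^^^^^^^^^^^^^^^^^^^^^
  File "m.py", line 9, in pj
    def pj(c,P): return np.array([proj(c,q) for q in P])
                                  ~~~~^^^^^
  File "h.py", line 15, in proj
    c=vision.calibration(cam); E=np.array(c["extrinsics"]) if T is None else np.linalg.inv(T)
ValueError: time passes only in moves, steps and waits
```

Too many calibration calls, so I'll cache it.

```bash
sed -i 's/vision.calibration(cam)/cal(cam)/; 2a import functools\n@functools.cache\ndef cal(c): return vision.calibration(c)' h.py; python3 m.py
```

```text
crucible 1 [ 633.  -274.8  -10. ] [-1.8 -0.5 -1.5  0.4]
crucible 0 [ 634.3 -271.1    0. ] [-1.5 -2.7 -1.4 -1. ]
weigher 1 [430.   12.2  -8.7] [ 0.5 -0.   0.3 -0.1]
weigher 0 [432.6  12.5   0. ] [ 0.5 -1.8  0.2 -0.9]
flask 1 [560.9  -7.5   1.1] [-0.6 -0.  -0.5  0.1]
flask 0 [560.7  -7.5   0. ] [-0.6  0.2 -0.5  0.2]
beaker 1 [662.   12.5   1.9] [-0.2 -0.  -0.1  0. ]
beaker 0 [661.8  12.4   0. ] [-0.2  0.4 -0.1  0.3]
dropper 1 [667.6 153.   -7.3] [-1.6  0.1 -1.5  0.2]
dropper 0 [668.8 152.3   0. ] [-1.7 -1.6 -1.8 -1. ]
wide_crucible 1 [637.  280.8  -5.4] [ 0.2 -0.   0.1 -0. ]
wide_crucible 0 [638.  279.6   0. ] [ 0.  -1.3 -0.1 -0.9]
big_beaker 1 [ 674.  -146.2   -1.3] [-0. -0. -0.  0.]
big_beaker 0 [ 674.1 -145.9    0. ] [ 0.  -0.3 -0.  -0.2]
tray2 [ 490.7 -219.8   22. ] -15.491392994023231 len 0.18112573076663066 wid 0.10330373755530711
tray3 [474.7 229.7  22. ] -3.0795757600817044 len 0.26821593775720265 wid 0.1052123885771386
0.017
```

View pics/ov_top.png

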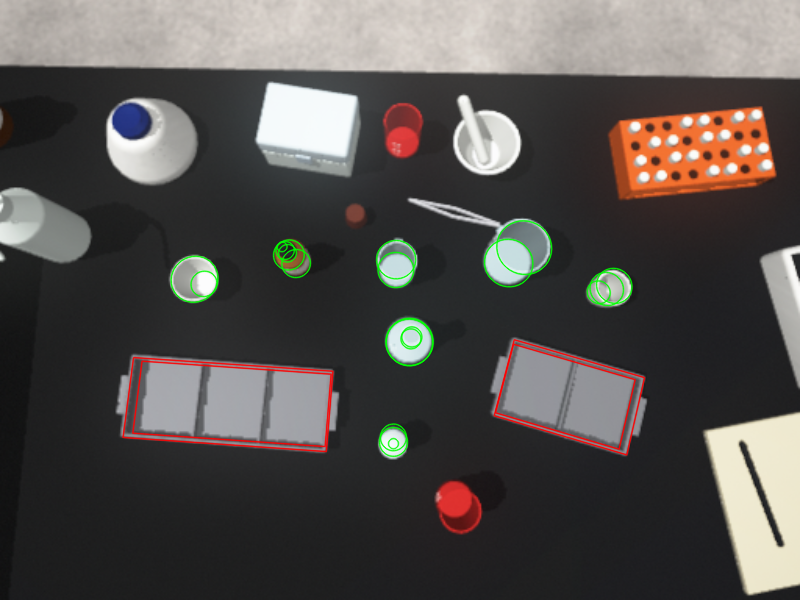

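View pics/ov_sc.png

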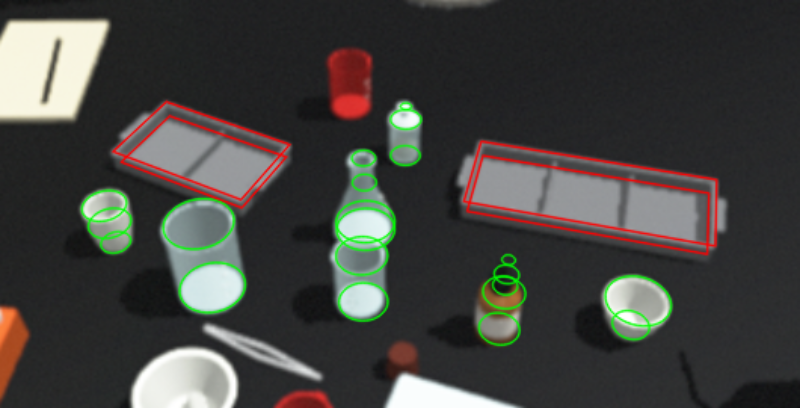

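The outlines match in both views: every object's base height fits z≈0 to within 10 mm, and the tray sizes come out at 181x103 and 268x105 mm. Starting with the weighing bottle.

```bash
cat > pp.py <<'E'
from h import *
T=dict(tray2=(.4907,-.2198,-15.5),tray3=(.4747,.2297,-3.1))
O=dict(crucible=(.634,-.2725,.048,.8),weigher=(.4315,.0125,.048,.7),flask=(.5607,-.0075,.090,.6),beaker=(.6618,.0124,.050,.85),dropper=(.6685,.1525,.053,.75))
ZC=.26
def slot(tr,y):
    a=np.radians(T[tr][2]); return T[tr][0]-y*np.sin(a),T[tr][1]+y*np.cos(a)
def ik(q,p,o): return robot.inverse_kinematics(list(p),o)
def go(n,tr,y,force=30):
    x0,y0,h,op=O[n]; x1,y1=slot(tr,y)
    best=None
    for s in(90,-90):
        o=[180,0,T[tr][2]+s]; qs=[ik(0,p,o) for p in((x0,y0,ZC),(x0,y0,h),(x1,y1,ZC),(x1,y1,h))]
        if any(q is None for q in qs): continue
        c=max(abs(q[6]) for q in qs)
        if best is None or c<best[0]: best=(c,o)
    c,o=best; print(n,"yaw",o[2],"j7max",c)
    fingers.gripper_to(op,force)
    robot.move_to([x0,y0,ZC],o)
    robot.line_to([x0,y0,h],velocity=.15)
    fingers.gripper_to(0,force); robot.pause(.2)
    g=robot.current_finger_gap(); print("gap mm",g*85,"F",robot.current_gripper_force())
    robot.line_to([x0,y0,ZC],velocity=.15)
    print("lifted gap",robot.current_finger_gap()*85,"F",robot.current_gripper_force(),"t",robot.current_time_s())
    robot.move_to([x1,y1,ZC],o)
    robot.line_to([x1,y1,h+.02],velocity=.18)
    robot.pause(.2)
    hit=robot.line_to([x1,y1,h+.002],velocity=.03,f_stop=4)
    print("set down",hit,"foot z",robot.current_tool_pos()[2]-h)
    fingers.gripper_to(min(1,g+.3)); robot.pause(.2)
    robot.line_to([x1,y1,ZC],velocity=.2); print("t",robot.current_time_s())
E
python3 - <<'E'
from pp import *
go("weigher","tray2",.0435)
save("top","t1.png")
cv2.imwrite("pics/t1b.png",cv2.resize(cv2.imread("pics/t1.png")[150:330,210:450],(800,600)))
E
```

```text
weigher yaw 74.5 j7max 37.26933187630111
gap mm 33.520036247185324 F 29.58693206690441
lifted gap 33.07067026248663 F 29.8466924445529 t 7.1417
set down True foot z 0.0043863423044297745
t 11.6667
```

View pics/t1b.png

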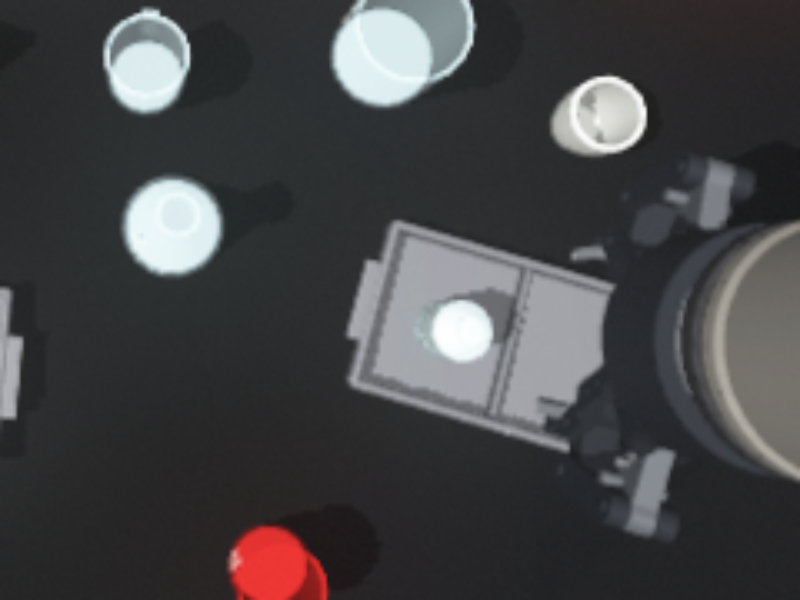

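The weighing bottle stands upright in the left compartment of tray2, at about (460,330) in the crop. The floor contact came at 4.4 mm, as expected. Next are the crucible and the beaker.

```bash
python3 - <<'E'
from pp import *
go("crucible","tray2",-.0435)
go("beaker","tray3",0)
save("scene","s2.png")
cv2.imwrite("pics/s2b.png",cv2.resize(cv2.imread("pics/s2.png")[90:290,100:440],(800,470)))
E
```

```text
crucible yaw 74.5 j7max 7.91825326364698
gap mm 43.95127591344418 F 30.763451043375532
lifted gap 43.892286546907066 F 30.625020655179117 t 16.325
set down True foot z 0.00484707074019694
t 20.675
beaker yaw 86.9 j7max 60.282790489429345
gap mm 48.141126441017676 F 32.501465091481805
lifted gap 48.39583039925218 F 32.03548451070674 t 25.775
set down True foot z 0.004808284657293861
t 30.55
```

View pics/s2b.png

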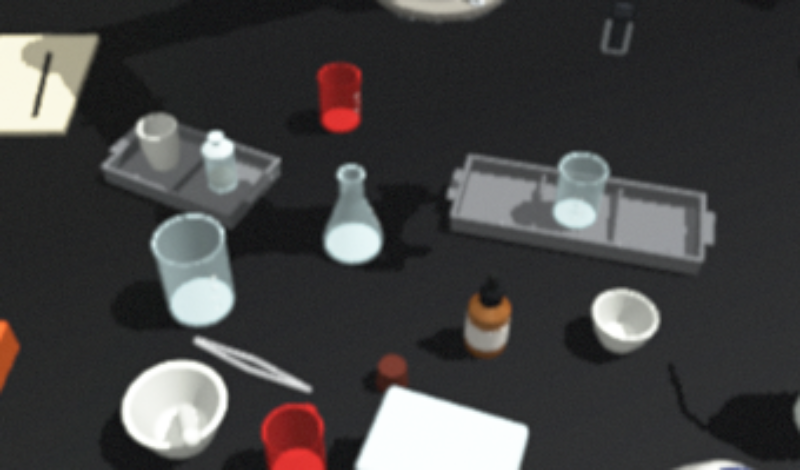

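The crucible (160,140), weighing bottle (220,160) and beaker (580,190) all stand upright in their compartments, and the rest of the stock is undisturbed. Next are the flask and the dropper.

```bash
python3 - <<'E'
from pp import *
go("flask","tray3",-.087)
go("dropper","tray3",.087)
robot.move_to([.45,0,.35],[180,0,60])
for c in("scene","top"): save(c,"f"+c+".png")
a=cv2.resize(cv2.imread("pics/fscene.png")[100:270,100:440],(780,390)); b=cv2.resize(cv2.imread("pics/ftop.png")[130:310,70:430],(420,210))
cv2.imwrite("pics/fin.png",np.vstack([a,np.hstack([b,np.zeros((210,360,3),np.uint8)])]))
E
```

```text
flask yaw 86.9 j7max 41.66556947390718
gap mm 23.30061969420926 F 31.41412368044257
lifted gap 23.54894328376651 F 31.159063205122948 t 35.0583
set down True foot z 0.004503222752547512
t 39.0417
dropper yaw 86.9 j7max 62.79470158566187
gap mm 38.79277883620184 F 30.237908074559527
lifted gap 38.57960789859655 F 30.21272083623316 t 43.75
set down True foot z 0.004897918547583396
t 48.3667
```

View pics/fin.png

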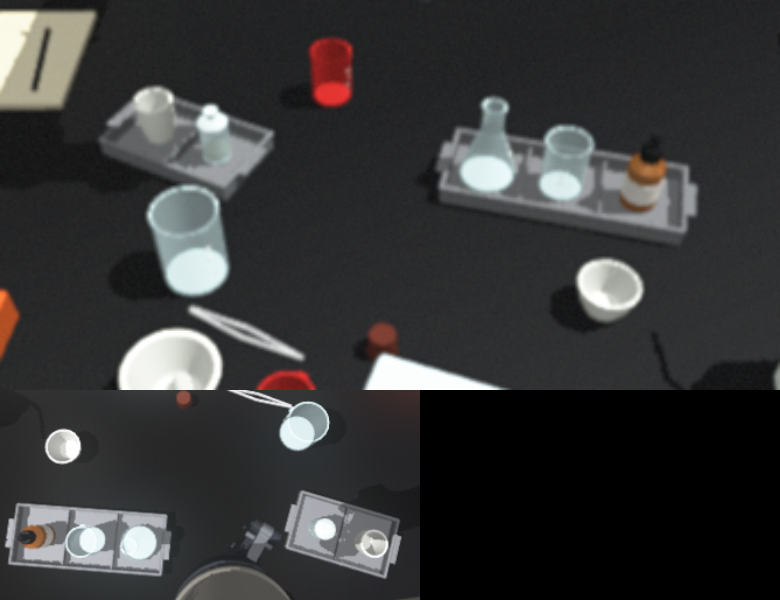

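All five pieces stand upright in their own compartments: flask (488,145), beaker (565,165), dropper (645,180), crucible (155,115) and weighing bottle (213,135). The arm is clear of everything.

```bash
python3 -c "
from h import *
print(workorder.close_job())"
```

```text
the job is handed in; nothing more can be done
None
```

Both kits are made up and the job is handed in (no verdict came back): all five pieces stand upright, one to a compartment, and the wide crucible and large beaker were left where they stood, after about 50 s of robot time.

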